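# Lengthen the syringe cradle by one hole and lay the syringe in it

## Robot

A 6-joint arm with a two-finger parallel gripper is mounted at the origin on a cart in front of the work surface, level with it; the furniture and walls round the work are solid. World frame = base frame: x ahead of the robot, y to its left, z up, the work surface at z = 0. Lengths are in m, angles in degrees, forces in N, time in s.
With the tool pointing down it reaches from about 0.225 to 0.875 m from the base axis. Payload 3.4 kg.
Tool frame: the origin (TCP) lies on the centre line of the jaws, within the pads' length; the fingertips stand 25 mm ahead of it and the grasp point (between the pads) lies 6 mm ahead of it (manip.nose_length is the distance from the TCP to the fingertips, in m); z points along the fingers, y is the line along which they close (so a half turn about z gives the same grasp; the last joint's range is limited). The gripper opens to 85 mm and grips with 20 to 120 N. Pads are 22 mm wide; open, the fingers measure 114 mm over their backs; the gripper's body (76 mm by 85 mm) begins 54 mm behind the grasp point. The pads swing forward as they close: fully open they stand 13 mm farther back than shut.
Start: joints at [61.306, 15.808, 86.224, -0, 77.962, -6.933], TCP at [0.213, 0.534, 0.222] pointing down, gripper open.
Joint ranges: [-165.64, 165.64], [-43.16, 119.46], [12.63, 154.43], [-67.54, 247.53], [6.08, 155.33], [-154.97, 154.97]. Speed limits (degrees/s): [147.25, 147.25, 180, 180, 180, 180].

## Interface

Orientations are given as [roll, pitch, yaw] about the fixed x, y, z axes, in that order (R = Rz(yaw) Ry(pitch) Rx(roll)).
In Python, from workcell import manip, optics gives the robot as it stands. The module is installed in compiled form; this text tells all that it offers.
- The arm moves only by the tool drive_tool, never from a script. Its argument "deltas" is a list of rows, each an object with "linear": the shift along the tool's x, y, z in units of 10 cm (1.0 is 10 cm), a list of three; "delta_rot": the turn, a rotation vector about the tool's x, y, z in units of 0.5 rad (1.0 is 0.5 rad), a list of three; "jaw": the closure, from -1 (fully open) to 1 (shut). In form: [{"linear": [x, y, z], "delta_rot": [wx, wy, wz], "jaw": jaw}, ...]. A call has 1 to 12 rows; each row shifts and turns the commanded pose from where the row before left it, along the tool's axes as they then stand; what a row does not reach is not made up. A row lasts 1/8 s, in which the tool goes at most 62.5 mm and 10.7 degrees, less where a joint would pass 70% of its speed; a pose out of reach is approached as far as the arm can. A call with a number of a shift or a turn outside -1 to 1 is refused whole. A call with a gripper value outside its range is refused whole. The fingers move at their own pace and stop on an object; "force" is the grip in N (left out, the last holds). Time passes only in rows, so rows that do not move let the fingers close. It gives the time, the measured TCP pose, the force, the opening and the grip force at its end, in the units of the state.
- manip.observe(): the state, without advancing time (a new reading comes with each control period).
- optics.grab_frame(name): name is "scene" or "side" or "wrist"; returns a dict with "pixels" (400x640x3 uint8, red, green, blue), "fx", "fy", "cx", "cy" (pixels), "world_from_camera" (4x4, takes a point from camera to world coordinates); the wrist camera has in their place "tool_from_camera" (4x4, takes a point from camera to tool coordinates, whose origin is the TCP and whose axes are the flange's). Camera axes: x right, y up, looking along -z (the intrinsics and any distortion apply to the point x, -y, -z); pixel columns grow to the right and rows downward; lengths in m; the calibration is good to about 2 mm. A picture is of the moment at which its call begins: read the wrist's pose just before it. There is no depth.
- manip.hand_in(): hands the job in; it is judged then, once.
Trained networks look in a picture, given as the dict that the camera call returned (one of the last four; its "shot" number tells which), for a name from the list of things; names that differ only in an ending like _2 or _b are one class to them, and where a whole thing is asked for, a point or a joint stands for the part that bears it (a point fixed in the world has none). Each returns a list of dicts, best first, with "score" (0 to 1); they miss things now and then, are a little off and sometimes report something else, mostly with a low value. They report only what shows in the picture. A call takes as long as a camera call.
- optics.silhouettes(picture, thing): "region" (400x640 bool, what is visible of it) and "centre" ([column, row] in pixels, amid what is visible of it).
The state is a dict: "time": time; "joint_pos": joint angles; "qd": joint speeds; "joint_torque": joint torques, N m; "tcp_pos": TCP position; "tcp_rot": TCP orientation; "wrist_force": force on the tool from outside, world axes, zero at the start; "torque": the same for the moment, N m; "width": finger opening in m; "gripper_force": force on a finger pad.
Only numpy, scipy, OpenCV 4.12 (cv2) and the standard library are available. Lean on these libraries where they do the work, as an engineer would, in place of code of your own. Each camera call takes 0.05 s, during which the arm holds its last target. There are 200 camera calls.

## Task

The syringe cradle on the bench is set too short for the flux syringe. Squeeze the sprung button in and slide the outer tube away from the fixed stop until the button pops out fully through the next hole (the first round one, not the second), moving it gently so that it never bears hard on the button. Then lay the syringe flat in the trough between the two stops, either way round, and leave the other things on the bench where they are.

Things in the scene. Friction and masses are not known exactly. Their poses are not given: they have to be found in the camera images.
- cradle: Length-adjustable cradle fixed to the bench: aluminium plate 150 (x) x 214 (y) x 8 mm, origin at the centre of its underside. Along its y run, at x -40, z 34 mm, a dark 22 mm square inner tube between grey end blocks (y -107 to -93 and 98 to 107, tops z 52) with the bright outer tube sliding on it; and at x +45 mm the trough.
- trough_end (a point): On the trough's centre line and floor (z 8 mm), at the inner face of the fixed stop; the trough runs from here along the cradle's +y, 28 mm wide between lips 4 mm high. The fixed stop is 44 mm wide, 28 mm high. The other stop is the grey arm on the outer tube.
- moving_stop (a point): On the trough's centre line, at the inner face of the moving stop: a grey arm 6 mm thick fixed to the outer tube, crossing the trough at z 15 to 36 mm above the bench. It starts 118 mm from the fixed stop and moves with the tube.
- tube (a joint): Slide of the outer tube along the cradle's +y (m): starts at 0 within 1 mm; growing = away from the fixed stop, a longer cradle; limits -0.012 to 0.062. Rubbing friction about 4 N.
- slot_centre (a point): Centre of the outer tube's long slot (27 mm along y, 11 mm high), on the tube's face towards the cradle's -x, z 34 mm. Tube: 26 mm square, z 21 to 47 mm, from 70 mm on the -y side to 45 mm on the +y side of this point. Pinch its side faces from above, to slide it anywhere, to press the button over the button; the stop arm begins 35 mm to the +y side on the +x face.
- hole_centre (a point): On the outer tube, same face and height: centre of the next hole, round, 11 mm, 32 mm from the slot's centre towards the cradle's -y. A second round hole, not wanted, follows 27 mm further on.
- snap_button (a joint): Travel of the 9 mm domed button, m: 0 out (5 mm proud), 0.005 flush (5 N), 0.0055 under the tube wall until a hole lets it pop below 0.001. Stays with the inner tube, points to cradle -x; starts up to 7.5 mm either side of the slot centre, unmeasured: the tube slides until a slot end meets it. If a pad holds it flush up to the slot end, the edge rides over it (8 N). Tube on button: under 16 N.
- flux_syringe: Flux paste syringe with pale barrel, about 40 g, loose on the bench, 134 mm along its y, 23 mm wide; origin midway along, at its underside. Needle from y -67 to -49 mm; barrel 18 mm wide, y -49 to +41, 3 to 20 mm above the underside; flange and plunger y +42 to +67. Grip it across the barrel.
- heat_sink: Black finned heat sink, 30 x 30 x 16 mm, loose bystander; origin at the centre of its underside.
- flux_tin: Round flux tin, 60 mm wide, 21 mm high, loose bystander; origin at the centre of the underside.
- screwdriver_1: Blue screwdriver, 181 mm long, loose bystander; origin at the centre of the underside.

How it is judged (in metres and radians):
On the way, in this order (a step that is already met when the one before it is completed fails the run):
1. the button is pressed in (value of joint snap_button above 0.003 m), for 0.1 s.
2. the outer tube is one hole further out and the button has popped out through that hole (value of joint tube between 0.021 and 0.043 m and value of joint snap_button below 0.0015 m), for 0.2 s.
At the end, for the whole second after the job is handed in: Tube one hole out (joint 21 to 43 mm), button out through that hole (within 1.5 mm), syringe at rest on the trough floor between the stops: origin within 10 mm of the trough's centre line and under 13 mm above the bench, length within 0.15 rad of the trough's (all of step 2 and x of flux_syringe in the frame of cradle between 0.035 and 0.055 m and y of flux_syringe in the frame of cradle between -0.05 and 0.015 m and height (world z) of flux_syringe below 0.013 m and angle between the y axis of flux_syringe and the y axis of cradle, either way round below 0.15 rad and linear speed of flux_syringe below 0.02 m/s); the robot touches nothing.
It fails at once if the tube is driven against the button with more than 16 N (contact force between tube and snap_button above 16 N).
It fails at once if the tube is slid past the next hole (value of joint tube above 0.049 m).
It fails at once if a bystander is moved by more than 3 cm (distance of any of heat_sink, flux_tin, screwdriver_1 from where it was at the start of the episode above 0.03 m).
It also fails if it takes over 58 s, if anything falls off the work surface, if the arm or the gripper's body presses on something with over 40 N, if the wrist force passes 120 N, or if a joint passes its speed limit or range.

## Working session

There is one attempt and no reset: what is moved stays moved. The work goes in short steps, Python scripts to look and compute and a tool call to move; the robot and the scene stay as the last step left them, time stands still between calls to the robot, and variables do not carry over. Pictures are saved under pics/ and viewed, at most 13 in all, crops included, and the job is handed in when it is done.

Besides the shell and the picture viewer there is one more tool, called after "Emit:" by a JSON object that holds its "fn" and its "kwargs", one argument or row to a line. drive_tool: Moves the arm, as the interface text tells. Its arguments: {"type":"object","properties":{"deltas":{"type":"array"},"force":{"type":"number"}},"required":["deltas"]}

```bash
mkdir -p pics; cat > h.py <<'E'
import numpy as np, cv2
from workcell import manip, optics
from scipy.spatial.transform import Rotation as R
def ray(p,uv,T=None):
    T=np.array(p["world_from_camera"]) if T is None else T
    d=np.array([(uv[0]-p["cx"])/p["fx"],-(uv[1]-p["cy"])/p["fy"],-1.])
    return T[:3,3],T[:3,:3]@d
def onz(p,uv,z,T=None):
    o,d=ray(p,uv,T); return o+d*(z-o[2])/d[2]
def wristT(p,s):
    T=np.eye(4);T[:3,:3]=R.from_euler('xyz',s["tcp_rot"],degrees=True).as_matrix();T[:3,3]=s["tcp_pos"]
    return T@np.array(p["tool_from_camera"])
def proj(p,X,T=None):
    T=np.array(p["world_from_camera"]) if T is None else T
    c=np.linalg.inv(T)@np.append(X,1); return np.array([p["cx"]+p["fx"]*c[0]/-c[2],p["cy"]-p["fy"]*c[1]/-c[2]])
def save(p,n): cv2.imwrite(n,cv2.cvtColor(p["pixels"],cv2.COLOR_RGB2BGR))
E
python3 - <<'E'
from h import *
print({k:v for k,v in manip.observe().items() if k in("time","tcp_pos","tcp_rot","width","wrist_force")}, manip.nose_length)
for n in("scene","side"):
    p=optics.grab_frame(n);save(p,f"pics/{n}0.png")
    print(n,[k for k in p if k!="pixels"],np.round(p["world_from_camera"],3).tolist(),p["fx"])
    for t in("cradle","trough_end","moving_stop","tube","slot_centre","hole_centre","snap_button","flux_syringe","heat_sink","flux_tin","screwdriver_1"):
        try:
            r=optics.silhouettes(p,t)
            for q in r[:2]:
                c=q["centre"]; print(t,round(q["score"],2),np.round(c),int(q["region"].sum()),np.round(onz(p,c,0.01),3))
        except Exception as e: print(t,repr(e)[:80])
E
```

```text
{'time': 0.0, 'tcp_pos': array([0.21290996, 0.53354891, 0.22087583]), 'tcp_rot': array([-1.79901191e+02, -1.21392619e-02,  1.58237984e+02]), 'wrist_force': array([-0.33514896, -0.18002331,  0.18785842]), 'width': 0.08524930199491322} 0.025
scene ['fx', 'fy', 'cx', 'cy', 'world_from_camera', 'shot'] [[-0.601, 0.601, -0.528, -0.002], [-0.8, -0.447, 0.401, 0.244], [0.006, 0.663, 0.749, 0.743], [0.0, 0.0, 0.0, 1.0]] 383.87456758627593
cradle 0.77 [191. 269.] 3777 [0.51  0.188 0.01 ]
trough_end 0.77 [190. 268.] 3744 [0.512 0.188 0.01 ]
moving_stop 0.58 [202. 265.] 431 [0.504 0.164 0.01 ]
moving_stop 0.44 [412. 182.] 195 [ 0.405 -0.399  0.01 ]
tube 0.73 [197. 267.] 465 [0.507 0.174 0.01 ]
slot_centre 0.74 [200. 266.] 447 [0.505 0.169 0.01 ]
hole_centre 0.71 [198. 266.] 450 [0.508 0.171 0.01 ]
hole_centre 0.7 [312. 238.] 181 [ 0.418 -0.075  0.01 ]
flux_syringe 0.55 [366. 221.] 328 [ 0.379 -0.211  0.01 ]
flux_syringe 0.53 [373. 172.] 301 [ 0.497 -0.342  0.01 ]
heat_sink 0.74 [201. 268.] 376 [0.499 0.17  0.01 ]
heat_sink 0.68 [312. 238.] 170 [ 0.417 -0.075  0.01 ]
flux_tin 0.9 [373. 172.] 354
[... 313 characters left out ...]
976862620237
cradle 0.88 [323. 178.] 1758 [0.503 0.158 0.01 ]
trough_end 0.6 [322. 178.] 1755 [0.502 0.159 0.01 ]
trough_end 0.53 [318. 171.] 355 [0.491 0.209 0.01 ]
moving_stop 0.71 [322. 170.] 364 [0.503 0.218 0.01 ]
tube 0.95 [317. 173.] 357 [0.487 0.193 0.01 ]
slot_centre 0.67 [318. 172.] 405 [0.492 0.204 0.01 ]
hole_centre 0.94 [318. 170.] 402 [0.491 0.214 0.01 ]
hole_centre 0.37 [321. 178.] 1795 [0.498 0.162 0.01 ]
flux_syringe 0.81 [271. 251.] 259 [ 0.368 -0.209  0.01 ]
heat_sink 0.48 [292. 220.] 151 [ 0.413 -0.077  0.01 ]
flux_tin 0.8 [327. 287.] 569 [ 0.49  -0.341  0.01 ]
screwdriver_1 0.79 [285. 308.] 284 [ 0.405 -0.401  0.01 ]
screwdriver_1 0.51 [321. 169.] 385 [0.5   0.224 0.01 ]
```

```bash
python3 -c "
import cv2,numpy as np
a=cv2.imread('pics/scene0.png');b=cv2.imread('pics/side0.png')
cv2.imwrite('pics/both0.png',cv2.resize(np.vstack([a,b]),(480,600)) if 0 else a)"
```

```text
(no output)
```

View pics/scene0.png

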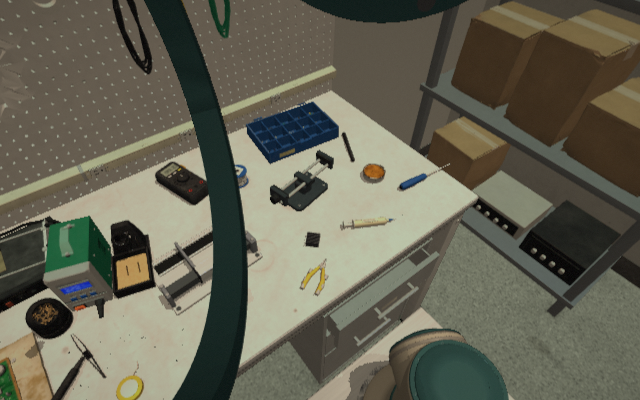

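View pics/side0.png

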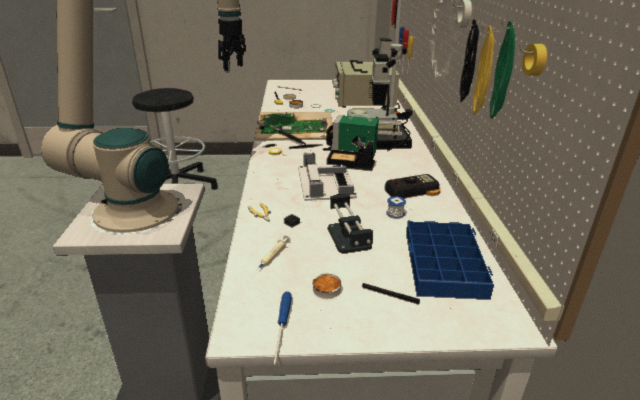

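The side view shows the cradle at about (325,180), the syringe at (273,252), the tin at (327,286), the heat sink at (292,220) and the screwdriver at (284,320). In the scene view an arm link hides the cradle, so I'll move the wrist camera over it.

Emit:
{"fn": "drive_tool", "kwargs": {
  "deltas": [
    {"linear": [-0.41, -0.31, -0.12], "delta_rot": [0, 0, 0], "jaw": -1},
    {"linear": [-0.41, -0.31, -0.12], "delta_rot": [0, 0, 0], "jaw": -1},
    {"linear": [-0.41, -0.31, -0.12], "delta_rot": [0, 0, 0], "jaw": -1},
    {"linear": [-0.41, -0.31, -0.12], "delta_rot": [0, 0, 0], "jaw": -1},
    {"linear": [-0.41, -0.31, -0.12], "delta_rot": [0, 0, 0], "jaw": -1},
    {"linear": [-0.41, -0.31, -0.12], "delta_rot": [0, 0, 0], "jaw": -1},
    {"linear": [-0.41, -0.31, -0.12], "delta_rot": [0, 0, 0], "jaw": -1},
    {"linear": [-0.41, -0.31, -0.12], "delta_rot": [0, 0, 0], "jaw": -1},
    {"linear": [-0.41, -0.31, -0.12], "delta_rot": [0, 0, 0], "jaw": -1},
    {"linear": [0, 0, 0], "delta_rot": [0, 0, 0], "jaw": -1}
  ]
}}

```text
time: 2.45
tcp_pos: [0.4547, 0.1354, 0.3304]
tcp_rot: [180.0, 0.1, 157.9]
wrist_force: [0.1, -0.2, -0.4]
width: 0.0851
gripper_force: 0.0
```

```bash
cat > look.py <<'E'
import sys
from h import *
import pickle
s=manip.observe();p=optics.grab_frame("wrist");T=wristT(p,s)
save(p,f"pics/{sys.argv[1]}.png");pickle.dump((p,T),open(f"{sys.argv[1]}.pkl","wb"))
print(s["time"],s["tcp_pos"],s["tcp_rot"],s["wrist_force"],s["width"])
print("cam",np.round(T,3).tolist(),p["fx"])
for t in sys.argv[2:]:
    for q in optics.silhouettes(p,t)[:2]:
        print(t,round(q["score"],2),np.round(q["centre"]),int(q["region"].sum()),np.round(onz(p,q["centre"],0.01,T),3))
E
python3 look.py w1 cradle tube slot_centre flux_syringe snap_button
```

```text
2.45 [0.45466051 0.13535344 0.3304246 ] [1.79991985e+02 1.48206050e-01 1.57927917e+02] [ 0.12721119 -0.17349878 -0.39464982] 0.08512159062540556
cam [[0.376, -0.883, -0.282, 0.382], [0.927, 0.358, 0.115, 0.164], [-0.0, -0.305, 0.953, 0.482], [0.0, 0.0, 0.0, 1.0]] 355.6045435979516
cradle 0.93 [352. 175.] 16746 [0.511 0.156 0.01 ]
tube 0.63 [329. 165.] 2639 [0.486 0.132 0.01 ]
slot_centre 0.57 [328. 164.] 2512 [0.484 0.132 0.01 ]
flux_syringe 0.6 [ 67. 181.] 1086 [ 0.372 -0.211  0.01 ]
```

View pics/w1.png

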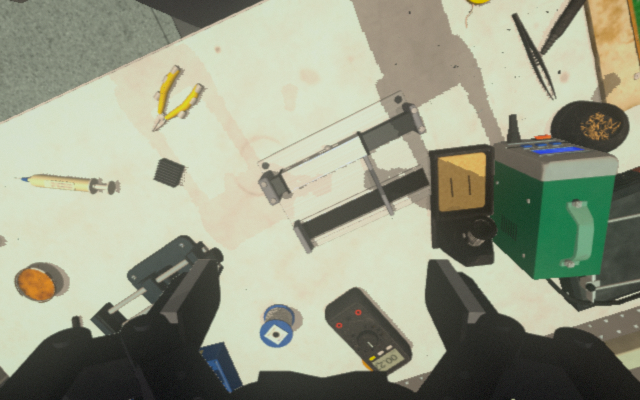

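The cradle is clearly visible. The tube is on the robot's side, running from (275,185) to (410,118). The fixed stop is at (305,237), the arm at (375,170), the trough from (310,235) to (425,185). The syringe is at (65,183) with its needle to the left. I'll enlarge a crop for accurate corners.

```bash
python3 - <<'E'
import cv2
a=cv2.imread('pics/w1.png')[85:260,245:440]
cv2.imwrite('pics/w1c.png',cv2.resize(a,None,fx=3.4,fy=3.4,interpolation=cv2.INTER_CUBIC))
E
```

```text
(no output)
```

View pics/w1c.png

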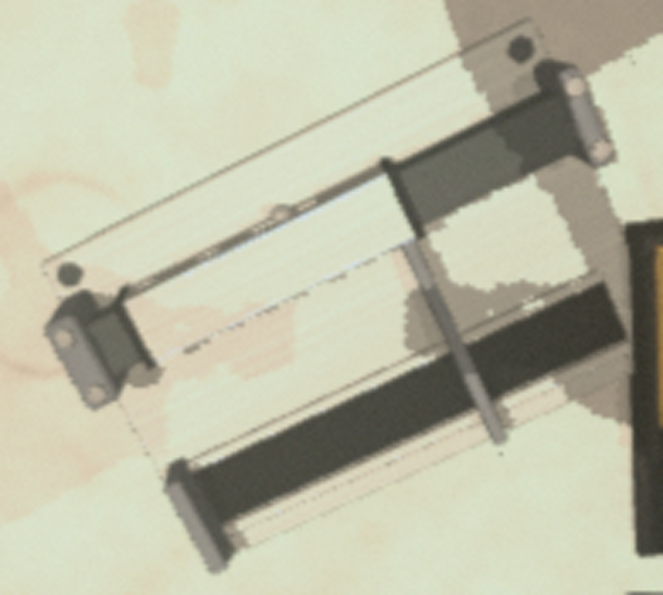

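```bash
cat > fit.py <<'E'
from h import *
import pickle
from scipy.optimize import least_squares
p,T=pickle.load(open("w1.pkl","rb"))
px=lambda c:(245+c[0]/3.4-.35,85+c[1]/3.4-.35)
pts=[((81.5,365),(-.04,-.1,.052)),((587.5,118.5),(-.04,.1025,.052)),((42,262),(-.075,-.107,.008)),((530,18),(-.075,.107,.008))]
def loc(c,z,q):
    w=onz(p,px(c),z,T); a=np.deg2rad(q[2]); d=w[:2]-q[:2]
    return np.array([np.cos(a)*d[0]+np.sin(a)*d[1],-np.sin(a)*d[0]+np.cos(a)*d[1]])
f=lambda q:np.concatenate([loc(c,L[2],q)-L[:2] for c,L in pts])
r=least_squares(f,[.51,.156,0],x_scale=[.01,.01,1]);q=r.x
print(q,np.round(r.fun*1000,1))
for n,c,z in(("tube+y-x",(385,172),.047),("tube+y+x",(412,240),.047),("tube-y-x",(130,292),.047),("tube-y+x",(158,365),.047),("button",(281,212),.034),("arm root +y",(428,240),.036),("arm tip in",(490,440),.036),("arm tip out",(505,435),.036),("trough far",(600,285),.008),("trough far2",(627,338),.008),("stop top",(193,516),.036)):
    print(n,np.round(loc(c,z,q)*1000,1))
E
python3 fit.py
```

```text
[0.51285429 0.15343531 4.3818126 ] [ 0.3  0.2  0.1 -0.1 -0.3  1.6 -0.  -1.7]
tube+y-x [-53.6  31.4]
tube+y+x [-26.8  29.9]
tube-y-x [-55.4 -71.5]
tube-y+x [-25.8 -75.4]
button [-55.1  -9.2]
arm root +y [-21.5  35.5]
arm tip in [62.3 24.7]
arm tip out [63.  30.8]
trough far [32.8 90.8]
trough far2 [58.3 92.5]
stop top [ 39.2 -95.1]
```

Measured: cradle at (0.5129, 0.1534), yaw 4.4°, with residuals of 1.7 mm or less. The sizes are consistent: slot at about y −10 and button at about y −9. Next I'll turn the tool so it closes along cradle x and come down to a hover.

Emit:
{"fn": "drive_tool", "kwargs": {
  "deltas": [
    {"linear": [0, 0, 0.26], "delta_rot": [0, 0, 0.317], "jaw": -1},
    {"linear": [0, 0, 0.26], "delta_rot": [0, 0, 0.317], "jaw": -1},
    {"linear": [0, 0, 0.26], "delta_rot": [0, 0, 0.317], "jaw": -1},
    {"linear": [0, 0, 0.26], "delta_rot": [0, 0, 0.317], "jaw": -1},
    {"linear": [0, 0, 0.26], "delta_rot": [0, 0, 0.317], "jaw": -1},
    {"linear": [0, 0, 0.26], "delta_rot": [0, 0, 0.317], "jaw": -1},
    {"linear": [0, 0, 0.26], "delta_rot": [0, 0, 0.317], "jaw": -1},
    {"linear": [0, 0.19, 0], "delta_rot": [0, 0, 0], "jaw": -1},
    {"linear": [0, 0, 0], "delta_rot": [0, 0, 0], "jaw": -1}
  ]
}}

```text
time: 3.88
tcp_pos: [0.4743, 0.1406, 0.1488]
tcp_rot: [179.8, -0.0, 94.8]
wrist_force: [0.6, -0.2, 0.1]
width: 0.0852
gripper_force: 0.0
```

```bash
python3 look.py w2 tube; cat > tgt.py <<'E'
from h import *
def tool(loc,z,q=(.51285,.15344,4.38),yaw=None):
    a=np.deg2rad(q[2]);w=np.array([q[0]+np.cos(a)*loc[0]-np.sin(a)*loc[1],q[1]+np.sin(a)*loc[0]+np.cos(a)*loc[1],z])
    s=manip.observe();M=R.from_euler('xyz',s["tcp_rot"],degrees=True)
    D=R.from_euler('xyz',[180,0,q[2]+90 if yaw is None else yaw],degrees=True)
    print("target",w,"lin(10cm)",np.round(M.inv().apply(w-s["tcp_pos"])*10,3),"rot(.5rad)",np.round((M.inv()*D).as_rotvec()/.5,3))
E
python3 -c "
from tgt import *
tool((-.04,-.0141),.039)
import cv2
a=cv2.imread('pics/w2.png');cv2.imwrite('pics/w2b.png',cv2.resize(a,(800,500)))"
```

```text
3.875 [0.47433545 0.14055929 0.14877515] [ 1.79786665e+02 -1.48451262e-02  9.48451328e+01] [ 0.64382989 -0.20906273  0.13535734] 0.0852477874294139
cam [[0.996, -0.08, -0.029, 0.467], [0.085, 0.95, 0.301, 0.217], [0.003, -0.303, 0.953, 0.3], [0.0, 0.0, 0.0, 1.0]] 355.6045435979516
tube 0.82 [326. 179.] 6327 [0.477 0.139 0.01 ]
target [0.47404365 0.13632634 0.039     ] lin(10cm) [-0.04   0.008  1.098] rot(.5rad) [ 0.004 -0.     0.014]
```

View pics/w2b.png

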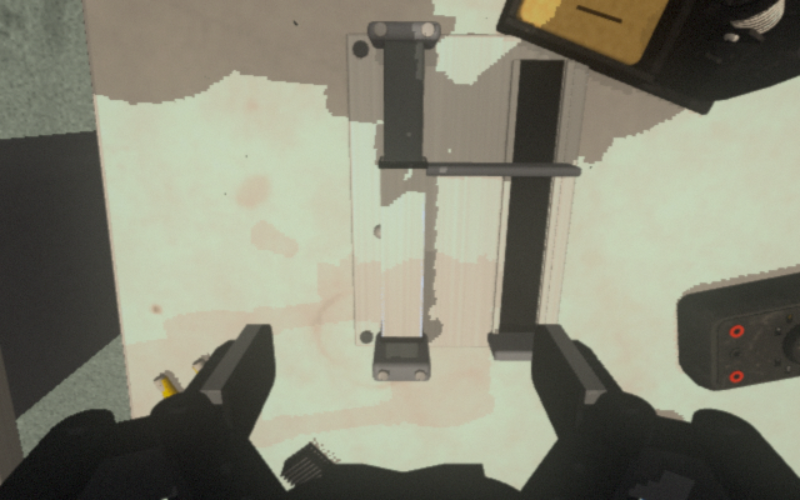

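The button shows as a bump at (378,231) on the tube's left face, with the arm at (500,170) and block screws at (380,30), (428,30), (383,376) and (417,376). I'll check those against the fit.

```bash
python3 - <<'E'
from h import *
import pickle
p,T=pickle.load(open("w2.pkl","rb"));q=(.51285,.15344,4.38);a=np.deg2rad(q[2])
for n,c,z in(("btn",(378,231),.034),("b+",(404,30),.052),("b-",(400,376),.052),("tube+",(402,162),.047),("arm in",(440,173.5),.036),("stop top in",(512,333),.036),("hole1",(361,48),.008),("hole2",(366,337),.008),("lipedges",(500,250),.012),("lipR",(558,250),.012)):
    w=onz(p,(c[0]/1.25,c[1]/1.25),z,T);d=w[:2]-q[:2];print(n,np.round([1000*(np.cos(a)*d[0]+np.sin(a)*d[1]),1000*(-np.sin(a)*d[0]+np.cos(a)*d[1])],1))
E
```

```text
btn [-54.8  -9.5]
b+ [-39.7 102.1]
b- [ -40.5 -101.9]
tube+ [-40.2  34.9]
arm in [-17.6  26.9]
stop top in [ 34.1 -79.1]
hole1 [-65.5  98.2]
hole2 [-65.7 -98.6]
lipedges [ 27.4 -28.7]
lipR [ 67.1 -28.4]
```

Emit:
{"fn": "drive_tool", "kwargs": {
  "deltas": [
    {"linear": [-0.04, 0.01, 0.3], "delta_rot": [0.004, 0, 0.014], "jaw": -1},
    {"linear": [0, 0, 0.3], "delta_rot": [0, 0, 0], "jaw": -1},
    {"linear": [0, 0, 0.3], "delta_rot": [0, 0, 0], "jaw": -1},
    {"linear": [0, 0, 0.2], "delta_rot": [0, 0, 0], "jaw": -1},
    {"linear": [0, 0, 0], "delta_rot": [0, 0, 0], "jaw": -1}
  ]
}}

```text
time: 4.6
tcp_pos: [0.4718, 0.1357, 0.0373]
tcp_rot: [-179.8, 0.0, 94.3]
wrist_force: [-0.4, 0.4, 0.7]
width: 0.0856
gripper_force: 0.0
```

```bash
python3 -c "
from tgt import *
tool((-.04,-.0143),.039)"
```

```text
target [0.47405893 0.13612692 0.039     ] lin(10cm) [ 0.002  0.023 -0.017] rot(.5rad) [-0.008  0.    -0.002]
```

Emit:
{"fn": "drive_tool", "kwargs": {
  "deltas": [
    {"linear": [0, 0.02, -0.015], "delta_rot": [0, 0, 0], "jaw": -0.5},
    {"linear": [0, 0, 0], "delta_rot": [0, 0, 0], "jaw": 0},
    {"linear": [0, 0, 0], "delta_rot": [0, 0, 0], "jaw": 0.2},
    {"linear": [0, 0, 0], "delta_rot": [0, 0, 0], "jaw": 0.3},
    {"linear": [0, 0, 0], "delta_rot": [0, 0, 0], "jaw": 1},
    {"linear": [0, 0, 0], "delta_rot": [0, 0, 0], "jaw": 1},
    {"linear": [0, 0, 0], "delta_rot": [0, 0, 0], "jaw": 1},
    {"linear": [0, 0, 0], "delta_rot": [0, 0, 0], "jaw": 1}
  ],
  "force": 25
}}

```text
time: 5.6
tcp_pos: [0.4745, 0.1359, 0.0392]
tcp_rot: [-179.9, -0.0, 94.3]
wrist_force: [0.4, -0.0, 0.8]
width: -0.0001
gripper_force: 0.0
```

The jaws shut on nothing, so I need to look.

```bash
python3 - <<'E'
from h import *
p=optics.grab_frame("wrist");q=optics.grab_frame("side")
a=cv2.resize(p["pixels"],(640,400));b=cv2.resize(q["pixels"][100:260,240:440],(500,400)) 
save({"pixels":cv2.resize(np.hstack([a,b]),(800,281))},"pics/w3.png")
print(manip.observe())
E
```

```text
{'time': 5.7, 'joint_pos': array([7.89174885e+00, 1.92022267e+01, 1.11050355e+02, 1.35904638e-02,
       4.98633910e+01, 3.61639439e+00]), 'qd': array([-0.01020144, -0.04994156, -0.05377241, -0.00510769, -0.10966105,
        0.00519643]), 'joint_torque': array([-7.15651095e-04, -3.79837382e+01, -1.73894137e+01,  7.68558257e-04,
        1.22867289e-02, -1.61432945e-05]), 'tcp_pos': array([0.47454368, 0.13591077, 0.03917175]), 'tcp_rot': array([-1.79883604e+02, -3.03651015e-03,  9.42665803e+01]), 'wrist_force': array([ 0.31103431, -0.15757498,  1.32612264]), 'torque': array([ 0.03145425,  0.06228934, -0.0631507 ]), 'gripper_force': 0.0, 'width': 0.00034267155487607034}
```

View pics/w3.png

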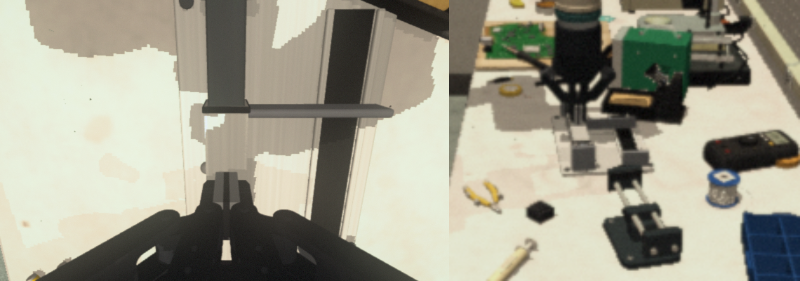

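```bash
python3 - <<'E'
from h import *
s=manip.observe();p=optics.grab_frame("wrist");T=wristT(p,s);save(p,"pics/w4.png")
q=(.51285,.15344,4.38);a=np.deg2rad(q[2])
def W(x,y,z):return np.array([q[0]+np.cos(a)*x-np.sin(a)*y,q[1]+np.sin(a)*x+np.cos(a)*y,z])
for n,X in(("btn",W(-.055,-.0095,.034)),("tube +y -x",W(-.053,.035,.047)),("tube+y+x",W(-.027,.035,.047)),("armtip",W(.063,.028,.036)),("bl+",W(-.04,.1025,.052))):
    print(n,np.round(proj(p,X,T)))
M=np.array(p["tool_from_camera"])
for z in(-.013,0,.006,.025):print(z,np.round(proj(p,np.array([0,0,z]),M)), np.round(proj(p,np.array([0.011,0,z]),M)))
E
```

```text
btn [291. 239.]
tube +y -x [290. 152.]
tube+y+x [353. 152.]
armtip [554. 163.]
bl+ [321. -43.]
-0.013 [323. 267.] [323. 244.]
0 [323. 253.] [323. 232.]
0.006 [323. 247.] [323. 226.]
0.025 [323. 232.] [323. 213.]
```

```bash
python3 -c "
import cv2
a=cv2.imread('pics/w4.png')[120:400,200:420];cv2.imwrite('pics/w4c.png',cv2.resize(a,None,fx=2.1,fy=2.1))"
```

```text
(no output)
```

View pics/w4c.png

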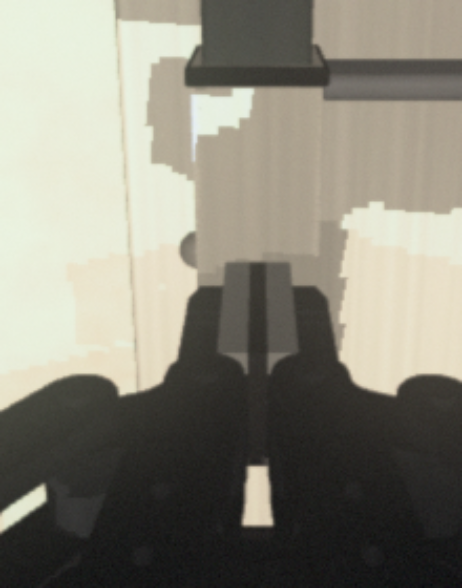

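The camera fit is exact: the predicted button at (291,239) matches what I see. The fingers, however, appear to stand above the tube. I'll work out where the fingertips really are from the pictures.

```bash
python3 - <<'E'
from h import *
import pickle
p,_=pickle.load(open("w2.pkl","rb"));M=np.array(p["tool_from_camera"]);print(np.round(M,4).tolist(),p["cx"],p["cy"])
def pt(c,d):
    return (M@np.array([d*(c[0]-p["cx"])/p["fx"],-d*(c[1]-p["cy"])/p["fy"],-d,1]))[:3]
d=p["fx"]*.0852/(426.4-217.6)
for c in((217.6,260),(426.4,260),(200,260)):print("open tip inner",np.round(pt(c,d)*1000,1))
# closed: row 245, for assumed +x-edge x=.011 -> find depth
for d in np.arange(.14,.2,.005):print(round(d,3),np.round(pt((323,245.5),d)*1000,1))
E
```

```text
[[0.0003, 0.9531, 0.3028, 0.077], [1.0, -0.0005, 0.0005, -0.0003], [0.0006, 0.3028, -0.9531, -0.1516], [0.0, 0.0, 0.0, 1.0]] 322.21300729747554 194.64119635131485
open tip inner [  7.7 -43.  -21.4]
open tip inner [  7.7  42.2 -21.3]
open tip inner [  7.7 -50.2 -21.4]
0.14 [ 15.6  -0.  -24.2]
0.145 [ 13.4  -0.  -19.7]
0.15 [ 11.2  -0.  -15.1]
0.155 [  9.   -0.  -10.6]
0.16 [ 6.8  0.  -6. ]
0.165 [ 4.6  0.  -1.5]
0.17 [2.4 0.  3.1]
0.175 [0.2 0.  7.6]
0.18 [-2.   0.  12.2]
0.185 [-4.2  0.  16.7]
0.19 [-6.4  0.1 21.3]
0.195 [-8.6  0.1 25.8]
```

The pictures put the real fingertips about 36 mm short of the stated nose. They are at about tool z −13 mm shut, which leaves them about 5 mm above the tube, and this explains the empty close. I'll open and go about 35 mm lower, watching the force.

Emit:
{"fn": "drive_tool", "kwargs": {
  "deltas": [
    {"linear": [0, 0, 0], "delta_rot": [0, 0, 0], "jaw": -1},
    {"linear": [0, 0, 0], "delta_rot": [0, 0, 0], "jaw": -1},
    {"linear": [0, 0, 0], "delta_rot": [0, 0, 0], "jaw": -1},
    {"linear": [0, 0, 0], "delta_rot": [0, 0, 0], "jaw": -1},
    {"linear": [0, 0, 0], "delta_rot": [0, 0, 0], "jaw": -1},
    {"linear": [0, 0, 0.1], "delta_rot": [0, 0, 0], "jaw": -1},
    {"linear": [0, 0, 0.1], "delta_rot": [0, 0, 0], "jaw": -1},
    {"linear": [0, 0, 0], "delta_rot": [0, 0, 0], "jaw": -1}
  ]
}}

```text
time: 6.75
tcp_pos: [0.4734, 0.1358, 0.0179]
tcp_rot: [-179.7, 0.0, 94.3]
wrist_force: [0.7, -0.2, 0.4]
width: 0.0857
gripper_force: 0.0
```

Emit:
{"fn": "drive_tool", "kwargs": {
  "deltas": [
    {"linear": [0, 0, 0.05], "delta_rot": [0, 0, 0], "jaw": -1},
    {"linear": [0, 0, 0.05], "delta_rot": [0, 0, 0], "jaw": -1},
    {"linear": [0, 0, 0.04], "delta_rot": [0, 0, 0], "jaw": -1},
    {"linear": [0, 0, 0], "delta_rot": [0, 0, 0], "jaw": -1}
  ]
}}

```text
time: 7.25
tcp_pos: [0.4742, 0.1359, 0.0049]
tcp_rot: [-179.8, -0.0, 94.3]
wrist_force: [0.0, -0.1, -0.8]
width: 0.0852
gripper_force: 0.0
```

```bash
python3 -c "
from tgt import *
tool((-.04,-.0143),.004)"
```

```text
target [0.47405893 0.13612692 0.004     ] lin(10cm) [ 0.002 -0.001  0.009] rot(.5rad) [-0.005 -0.    -0.004]
```

Emit:
{"fn": "drive_tool", "kwargs": {
  "deltas": [
    {"linear": [0, 0, 0], "delta_rot": [0, 0, 0], "jaw": -0.5},
    {"linear": [0, 0, 0], "delta_rot": [0, 0, 0], "jaw": 0},
    {"linear": [0, 0, 0], "delta_rot": [0, 0, 0], "jaw": 0.1},
    {"linear": [0, 0, 0], "delta_rot": [0, 0, 0], "jaw": 0.2},
    {"linear": [0, 0, 0], "delta_rot": [0, 0, 0], "jaw": 0.3},
    {"linear": [0, 0, 0], "delta_rot": [0, 0, 0], "jaw": 0.6},
    {"linear": [0, 0, 0], "delta_rot": [0, 0, 0], "jaw": 0.8},
    {"linear": [0, 0, 0], "delta_rot": [0, 0, 0], "jaw": 0.8}
  ],
  "force": 25
}}

```text
time: 8.25
tcp_pos: [0.4745, 0.1359, 0.0053]
tcp_rot: [-179.9, 0.0, 94.3]
wrist_force: [-2.3, -0.2, 2.5]
width: 0.0254
gripper_force: 30.0
```

```bash
python3 look.py w5 && python3 -c "
import cv2
a=cv2.imread('pics/w5.png')[120:400,200:450];cv2.imwrite('pics/w5c.png',cv2.resize(a,None,fx=2.1,fy=2.1))"
```

```text
8.25 [0.47449222 0.13587989 0.00528338] [-1.79888330e+02  7.51272922e-04  9.42752185e+01] [-2.31579459 -0.20916946  2.51021292] 0.0253530763418867
cam [[0.997, -0.072, -0.02, 0.469], [0.075, 0.95, 0.302, 0.213], [-0.003, -0.303, 0.953, 0.157], [0.0, 0.0, 0.0, 1.0]] 355.6045435979516
```

View pics/w5c.png

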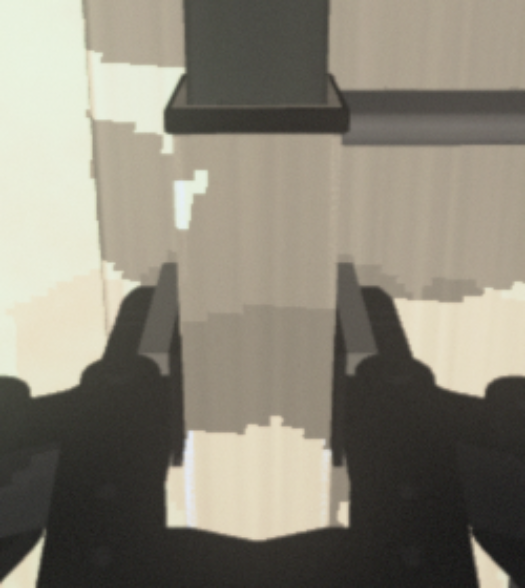

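The jaws now grip the tube at 25.4 mm and the button is covered. I'll slide in small steps along tool +x (cradle +y).

Emit:
{"fn": "drive_tool", "kwargs": {
  "deltas": [
    {"linear": [0.005, 0, 0], "delta_rot": [0, 0, 0], "jaw": 0.8},
    {"linear": [0.005, 0, 0], "delta_rot": [0, 0, 0], "jaw": 0.8},
    {"linear": [0.005, 0, 0], "delta_rot": [0, 0, 0], "jaw": 0.8},
    {"linear": [0.005, 0, 0], "delta_rot": [0, 0, 0], "jaw": 0.8},
    {"linear": [0.005, 0, 0], "delta_rot": [0, 0, 0], "jaw": 0.8},
    {"linear": [0.005, 0, 0], "delta_rot": [0, 0, 0], "jaw": 0.8},
    {"linear": [0.005, 0, 0], "delta_rot": [0, 0, 0], "jaw": 0.8},
    {"linear": [0.005, 0, 0], "delta_rot": [0, 0, 0], "jaw": 0.8}
  ]
}}

```text
time: 9.3
tcp_pos: [0.4743, 0.1384, 0.0053]
tcp_rot: [-179.9, 0.1, 94.3]
wrist_force: [-1.4, -8.7, 4.5]
width: 0.0253
gripper_force: 30.2
```

Emit:
{"fn": "drive_tool", "kwargs": {
  "deltas": [
    {"linear": [0.005, 0, 0], "delta_rot": [0, 0, 0], "jaw": 0.8},
    {"linear": [0.005, 0, 0], "delta_rot": [0, 0, 0], "jaw": 0.8},
    {"linear": [0.005, 0, 0], "delta_rot": [0, 0, 0], "jaw": 0.8},
    {"linear": [0.005, 0, 0], "delta_rot": [0, 0, 0], "jaw": 0.8},
    {"linear": [0.005, 0, 0], "delta_rot": [0, 0, 0], "jaw": 0.8},
    {"linear": [0.005, 0, 0], "delta_rot": [0, 0, 0], "jaw": 0.8}
  ]
}}

```text
time: 10.05
tcp_pos: [0.4741, 0.1415, 0.0053]
tcp_rot: [-179.9, 0.1, 94.3]
wrist_force: [-2.0, -7.0, 4.8]
width: 0.0257
gripper_force: 30.2
```

Emit:
{"fn": "drive_tool", "kwargs": {
  "deltas": [
    {"linear": [0.005, 0, 0], "delta_rot": [0, 0, 0], "jaw": 0.8},
    {"linear": [0.005, 0, 0], "delta_rot": [0, 0, 0], "jaw": 0.8},
    {"linear": [0.005, 0, 0], "delta_rot": [0, 0, 0], "jaw": 0.8},
    {"linear": [0.005, 0, 0], "delta_rot": [0, 0, 0], "jaw": 0.8},
    {"linear": [0.005, 0, 0], "delta_rot": [0, 0, 0], "jaw": 0.8}
  ]
}}

```text
time: 10.68
tcp_pos: [0.4739, 0.1439, 0.0053]
tcp_rot: [-179.9, 0.1, 94.3]
wrist_force: [-1.5, -7.6, 4.1]
width: 0.0258
gripper_force: 30.2
```

Emit:
{"fn": "drive_tool", "kwargs": {
  "deltas": [
    {"linear": [0.005, 0, 0], "delta_rot": [0, 0, 0], "jaw": 0.8},
    {"linear": [0.005, 0, 0], "delta_rot": [0, 0, 0], "jaw": 0.8},
    {"linear": [0.005, 0, 0], "delta_rot": [0, 0, 0], "jaw": 0.8}
  ]
}}

```text
time: 11.05
tcp_pos: [0.4737, 0.1454, 0.0053]
tcp_rot: [-179.9, 0.1, 94.3]
wrist_force: [-1.6, -7.9, 5.3]
width: 0.0258
gripper_force: 30.2
```

Emit:
{"fn": "drive_tool", "kwargs": {
  "deltas": [
    {"linear": [0.005, 0, 0], "delta_rot": [0, 0, 0], "jaw": 0.8},
    {"linear": [0.005, 0, 0], "delta_rot": [0, 0, 0], "jaw": 0.8}
  ]
}}

```text
time: 11.3
tcp_pos: [0.4737, 0.1465, 0.0053]
tcp_rot: [-179.9, 0.1, 94.3]
wrist_force: [-1.1, -7.4, 4.1]
width: 0.0257
gripper_force: 30.1
```

Emit:
{"fn": "drive_tool", "kwargs": {
  "deltas": [
    {"linear": [0.005, 0, 0], "delta_rot": [0, 0, 0], "jaw": 0.8},
    {"linear": [0.005, 0, 0], "delta_rot": [0, 0, 0], "jaw": 0.8}
  ]
}}

```text
time: 11.55
tcp_pos: [0.4736, 0.1474, 0.0053]
tcp_rot: [-179.9, 0.1, 94.3]
wrist_force: [-1.3, -7.4, 4.5]
width: 0.0256
gripper_force: 30.0
```

Emit:
{"fn": "drive_tool", "kwargs": {
  "deltas": [
    {"linear": [0.005, 0, 0], "delta_rot": [0, 0, 0], "jaw": 0.8},
    {"linear": [0.005, 0, 0], "delta_rot": [0, 0, 0], "jaw": 0.8}
  ]
}}

```text
time: 11.8
tcp_pos: [0.4736, 0.148, 0.0053]
tcp_rot: [-179.9, 0.2, 94.3]
wrist_force: [-2.2, -9.2, 4.7]
width: 0.0256
gripper_force: 29.8
```

Emit:
{"fn": "drive_tool", "kwargs": {
  "deltas": [
    {"linear": [0.005, 0, 0], "delta_rot": [0, 0, 0], "jaw": 0.8},
    {"linear": [0.005, 0, 0], "delta_rot": [0, 0, 0], "jaw": 0.8}
  ]
}}

```text
time: 12.05
tcp_pos: [0.4735, 0.149, 0.0053]
tcp_rot: [-179.9, 0.2, 94.3]
wrist_force: [-1.7, -8.9, 4.4]
width: 0.0258
gripper_force: 29.5
```

Emit:
{"fn": "drive_tool", "kwargs": {
  "deltas": [
    {"linear": [0.005, 0, 0], "delta_rot": [0, 0, 0], "jaw": 0.8},
    {"linear": [0.005, 0, 0], "delta_rot": [0, 0, 0], "jaw": 0.8},
    {"linear": [0.005, 0, 0], "delta_rot": [0, 0, 0], "jaw": 0.8}
  ]
}}

```text
time: 12.42
tcp_pos: [0.4733, 0.1509, 0.0053]
tcp_rot: [-179.9, 0.1, 94.3]
wrist_force: [-1.2, -8.0, 4.4]
width: 0.0257
gripper_force: 29.5
```

Emit:
{"fn": "drive_tool", "kwargs": {
  "deltas": [
    {"linear": [0.005, 0, 0], "delta_rot": [0, 0, 0], "jaw": 0.8},
    {"linear": [0.005, 0, 0], "delta_rot": [0, 0, 0], "jaw": 0.8},
    {"linear": [0.005, 0, 0], "delta_rot": [0, 0, 0], "jaw": 0.8}
  ]
}}

```text
time: 12.8
tcp_pos: [0.4732, 0.1525, 0.0053]
tcp_rot: [-179.9, 0.1, 94.3]
wrist_force: [-1.5, -6.9, 3.9]
width: 0.0258
gripper_force: 29.5
```

```bash
python3 look.py w6; python3 - <<'E'
import cv2
# tube end + arm rows relative to the fingers: track collar template from w5 in w6 (tube fixed to gripper if no slip)
a=cv2.imread('pics/w5.png',0);b=cv2.imread('pics/w6.png',0)
for n,(y0,y1,x0,x1) in{"collar":(150,190,270,372),"arm":(155,195,365,440)}.items():
    r=cv2.matchTemplate(b[y0-30:y1+30,x0-30:x1+30],a[y0:y1,x0:x1],cv2.TM_CCOEFF_NORMED);_,v,_,l=cv2.minMaxLoc(r);print(n,v,l[0]-30,l[1]-30)
E
```

```text
12.8 [0.47320138 0.15249093 0.00529171] [-1.79872566e+02  1.25738727e-01  9.43162950e+01] [-1.46891341 -6.85383723  3.92700539] 0.025787058624464385
cam [[0.997, -0.073, -0.02, 0.467], [0.076, 0.95, 0.304, 0.23], [-0.003, -0.305, 0.952, 0.157], [0.0, 0.0, 0.0, 1.0]] 355.6045435979516
collar 0.971943199634552 0 0
arm 0.9896429777145386 0 0
```

No slip: the tube has moved with the gripper by 16.6 mm and the slot edge has passed over the button. The hole is expected at about 32.5 mm.

Emit:
{"fn": "drive_tool", "kwargs": {
  "deltas": [
    {"linear": [0.008, 0, 0], "delta_rot": [0, 0, 0], "jaw": 0.8},
    {"linear": [0.008, 0, 0], "delta_rot": [0, 0, 0], "jaw": 0.8},
    {"linear": [0.008, 0, 0], "delta_rot": [0, 0, 0], "jaw": 0.8},
    {"linear": [0.008, 0, 0], "delta_rot": [0, 0, 0], "jaw": 0.8},
    {"linear": [0.008, 0, 0], "delta_rot": [0, 0, 0], "jaw": 0.8},
    {"linear": [0.008, 0, 0], "delta_rot": [0, 0, 0], "jaw": 0.8},
    {"linear": [0.008, 0, 0], "delta_rot": [0, 0, 0], "jaw": 0.8},
    {"linear": [0.008, 0, 0], "delta_rot": [0, 0, 0], "jaw": 0.8},
    {"linear": [0.008, 0, 0], "delta_rot": [0, 0, 0], "jaw": 0.8},
    {"linear": [0.008, 0, 0], "delta_rot": [0, 0, 0], "jaw": 0.8},
    {"linear": [0.008, 0, 0], "delta_rot": [0, 0, 0], "jaw": 0.8},
    {"linear": [0.008, 0, 0], "delta_rot": [0, 0, 0], "jaw": 0.8}
  ]
}}

```text
time: 14.35
tcp_pos: [0.4725, 0.1623, 0.0053]
tcp_rot: [-179.9, 0.1, 94.3]
wrist_force: [-2.2, -6.1, 4.4]
width: 0.0256
gripper_force: 29.5
```

Emit:
{"fn": "drive_tool", "kwargs": {
  "deltas": [
    {"linear": [0.005, 0, 0], "delta_rot": [0, 0, 0], "jaw": 0.8},
    {"linear": [0.005, 0, 0], "delta_rot": [0, 0, 0], "jaw": 0.8},
    {"linear": [0.005, 0, 0], "delta_rot": [0, 0, 0], "jaw": 0.8},
    {"linear": [0.005, 0, 0], "delta_rot": [0, 0, 0], "jaw": 0.8}
  ]
}}

```text
time: 14.85
tcp_pos: [0.4722, 0.1657, 0.0053]
tcp_rot: [-179.9, -0.0, 94.2]
wrist_force: [-2.2, -2.0, 4.3]
width: 0.0258
gripper_force: 29.4
```

Emit:
{"fn": "drive_tool", "kwargs": {
  "deltas": [
    {"linear": [0.004, 0, 0], "delta_rot": [0, 0, 0], "jaw": 0.8},
    {"linear": [0.004, 0, 0], "delta_rot": [0, 0, 0], "jaw": 0.8},
    {"linear": [0.004, 0, 0], "delta_rot": [0, 0, 0], "jaw": 0.8}
  ]
}}

```text
time: 15.22
tcp_pos: [0.4722, 0.1665, 0.0053]
tcp_rot: [-179.9, 0.0, 94.3]
wrist_force: [-1.7, -3.9, 5.2]
width: 0.0259
gripper_force: 29.6
```

Emit:
{"fn": "drive_tool", "kwargs": {
  "deltas": [
    {"linear": [0.004, 0, 0], "delta_rot": [0, 0, 0], "jaw": 0.8},
    {"linear": [0.004, 0, 0], "delta_rot": [0, 0, 0], "jaw": 0.8}
  ]
}}

```text
time: 15.48
tcp_pos: [0.4721, 0.1671, 0.0053]
tcp_rot: [-179.9, 0.0, 94.3]
wrist_force: [-1.8, -4.3, 4.9]
width: 0.0255
gripper_force: 29.6
```

```bash
python3 - <<'E'
from h import *
p=optics.grab_frame("side");r=optics.grab_frame("scene");w=optics.grab_frame("wrist")
q=(.51285,.15344,4.38);a=np.deg2rad(q[2])
B=np.array([q[0]+np.cos(a)*-.055+np.sin(a)*.0095,q[1]+np.sin(a)*-.055-np.cos(a)*.0095,.034])
def crop(p,h):
    c=proj(p,B);print(c);x,y=np.round(c).astype(int);return cv2.resize(p["pixels"][y-h:y+h,x-h:x+h],(260,260),interpolation=cv2.INTER_CUBIC)
W=cv2.resize(w["pixels"][140:400,190:450],(260,260))
save({"pixels":np.hstack([crop(p,26),crop(r,26),W])},"pics/s6.png")
E
```

```text
[307.93672445 174.17257432]
[219.70411742 268.07017699]
```

View pics/s6.png

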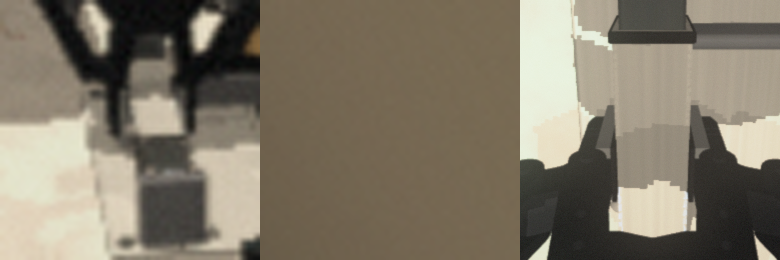

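The side view shows the tube end but is too coarse for the button, and the arm hides the scene view. I'll keep feeling for it with the force reading.

Emit:
{"fn": "drive_tool", "kwargs": {
  "deltas": [
    {"linear": [0.004, 0, 0], "delta_rot": [0, 0, 0], "jaw": 0.8},
    {"linear": [0.004, 0, 0], "delta_rot": [0, 0, 0], "jaw": 0.8}
  ]
}}

```text
time: 15.88
tcp_pos: [0.472, 0.1679, 0.0053]
tcp_rot: [-179.9, 0.0, 94.3]
wrist_force: [-2.4, -4.4, 5.1]
width: 0.0255
gripper_force: 29.6
```

Emit:
{"fn": "drive_tool", "kwargs": {
  "deltas": [
    {"linear": [0.004, 0, 0], "delta_rot": [0, 0, 0], "jaw": 0.8},
    {"linear": [0, 0, 0], "delta_rot": [0, 0, 0], "jaw": 0.8}
  ]
}}

```text
time: 16.12
tcp_pos: [0.472, 0.1683, 0.0053]
tcp_rot: [-179.9, 0.0, 94.3]
wrist_force: [-2.7, -4.5, 6.0]
width: 0.0254
gripper_force: 29.6
```

The drag fell from about 7 N to about 4.4 N, which is pure rubbing friction, so the button has probably popped. I'll release, rise and look.

Emit:
{"fn": "drive_tool", "kwargs": {
  "deltas": [
    {"linear": [0, 0, 0], "delta_rot": [0, 0, 0], "jaw": -1},
    {"linear": [0, 0, 0], "delta_rot": [0, 0, 0], "jaw": -1},
    {"linear": [0, 0, 0], "delta_rot": [0, 0, 0], "jaw": -1},
    {"linear": [0, 0, 0], "delta_rot": [0, 0, 0], "jaw": -1},
    {"linear": [0, 0, -0.4], "delta_rot": [0, 0, 0], "jaw": -1},
    {"linear": [0, 0, -0.5], "delta_rot": [0, 0, 0], "jaw": -1},
    {"linear": [0, 0, -0.3], "delta_rot": [0, 0, 0], "jaw": -1},
    {"linear": [-0.4, 0, 0], "delta_rot": [0, 0, 0], "jaw": -1},
    {"linear": [0, 0, 0], "delta_rot": [0, 0, 0], "jaw": -1}
  ]
}}

```text
time: 17.25
tcp_pos: [0.4755, 0.1273, 0.1257]
tcp_rot: [-179.9, 0.0, 94.1]
wrist_force: [-0.3, -0.2, -0.2]
width: 0.0855
gripper_force: 0.0
```

```bash
python3 look.py w7 && python3 -c "
from h import *
import pickle
p,T=pickle.load(open('w7.pkl','rb'));q=(.51285,.15344,4.38);a=np.deg2rad(q[2])
def W(x,y,z):return np.array([q[0]+np.cos(a)*x-np.sin(a)*y,q[1]+np.sin(a)*x+np.cos(a)*y,z])
print('btn',proj(p,W(-.055,-.0095,.034),T),'tube end0',proj(p,W(-.04,.035,.047),T),'end+32',proj(p,W(-.04,.067,.047),T))
a=cv2.imread('pics/w7.png')[20:300,200:480];cv2.imwrite('pics/w7c.png',cv2.resize(a,None,fx=2.1,fy=2.1,interpolation=cv2.INTER_CUBIC))"
```

```text
17.25 [0.47547507 0.12731808 0.12569196] [-1.79944174e+02  2.53841080e-02  9.41365866e+01] [-0.26704159 -0.22420199 -0.22015525] 0.08552885767990638
cam [[0.997, -0.069, -0.02, 0.47], [0.072, 0.95, 0.303, 0.204], [-0.002, -0.303, 0.953, 0.277], [0.0, 0.0, 0.0, 1.0]] 355.6045435979516
btn [300.53485618 175.85318098] tube end0 [321.42056408 112.85588226] end+32 [321.17508255  58.83669191]
```

View pics/w7c.png

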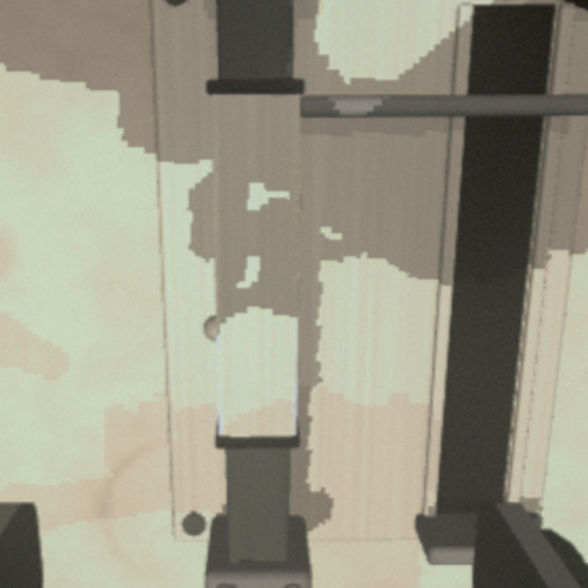

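The button is clearly out at crop (211,327), exactly where predicted, and the tube has moved about 32 mm. Next is the syringe: I'll work out its pose roughly and fly above it.

```bash
python3 - <<'E'
from tgt import *
import pickle
p,T=pickle.load(open("w1.pkl","rb"))
a=onz(p,(15,179),.0115,T);b=onz(p,(118,187),.0115,T);print(a,b,np.linalg.norm(a-b),np.degrees(np.arctan2(*(b-a)[1::-1])))
s=manip.observe();M=R.from_euler('xyz',s["tcp_rot"],degrees=True)
w=np.array([.372,-.235,.16]);print(np.round(M.inv().apply(w-s["tcp_pos"])*10,3),s["joint_pos"])
E
```

```text
[ 0.34278297 -0.27406615  0.0115    ] [ 0.40560023 -0.1494014   0.0115    ] 0.1395969405098893 63.25694230047142
[-3.548 -1.293 -0.346] [6.97614311e+00 1.32191856e+01 1.04675695e+02 3.74762856e-02
 6.22023676e+01 2.81007147e+00]
```

Emit:
{"fn": "drive_tool", "kwargs": {
  "deltas": [
    {"linear": [-0.51, -0.185, -0.05], "delta_rot": [0, 0, 0], "jaw": -1},
    {"linear": [-0.51, -0.185, -0.05], "delta_rot": [0, 0, 0], "jaw": -1},
    {"linear": [-0.51, -0.185, -0.05], "delta_rot": [0, 0, 0], "jaw": -1},
    {"linear": [-0.51, -0.185, -0.05], "delta_rot": [0, 0, 0], "jaw": -1},
    {"linear": [-0.51, -0.185, -0.05], "delta_rot": [0, 0, 0], "jaw": -1},
    {"linear": [-0.51, -0.185, -0.05], "delta_rot": [0, 0, 0], "jaw": -1},
    {"linear": [-0.49, -0.185, -0.05], "delta_rot": [0, 0, 0], "jaw": -1},
    {"linear": [0, 0, 0], "delta_rot": [0, 0, 0.36], "jaw": -1},
    {"linear": [0, 0, 0], "delta_rot": [0, 0, 0.36], "jaw": -1},
    {"linear": [0, 0, 0], "delta_rot": [0, 0, 0.36], "jaw": -1},
    {"linear": [0, 0, 0], "delta_rot": [0, 0, 0], "jaw": -1}
  ]
}}

```text
time: 18.68
tcp_pos: [0.3729, -0.2342, 0.16]
tcp_rot: [-179.9, 0.0, 63.5]
wrist_force: [-0.8, 0.1, 0.3]
width: 0.0855
gripper_force: 0.0
```

```bash
python3 - <<'E'
from h import *
import pickle
s=manip.observe();p=optics.grab_frame("wrist");T=wristT(p,s);pickle.dump((p,T),open("w8.pkl","wb"))
im=p["pixels"].copy()
r=optics.silhouettes(p,"flux_syringe")
print(s["tcp_pos"],s["tcp_rot"])
for q in r[:1]:
    m=q["region"];ys,xs=np.nonzero(m);pts=np.array([onz(p,(x,y),.0115,T)[:2] for x,y in zip(xs,ys)])
    c,sz,an=cv2.minAreaRect(pts.astype(np.float32)*1000);print(q["score"],m.sum(),"rect mm",c,sz,an)
    mu=pts.mean(0);u=np.linalg.svd(pts-mu,full_matrices=False)[2][0];print("axis deg",np.degrees(np.arctan2(u[1],u[0]))%180)
    k,_=cv2.findContours(m.astype(np.uint8),cv2.RETR_EXTERNAL,cv2.CHAIN_APPROX_NONE);cv2.drawContours(im,k,-1,(255,0,0),1)
save({"pixels":im},"pics/w8.png")
E
```

```text
[ 0.37288722 -0.23424803  0.16000683] [-1.79860113e+02  9.54292505e-03  6.34691696e+01]
0.9 2269 rect mm (374.8743896484375, -213.46234130859375) (120.38407135009766, 17.264184951782227) 62.34657287597656
axis deg 62.32135042539139
```

View pics/w8.png

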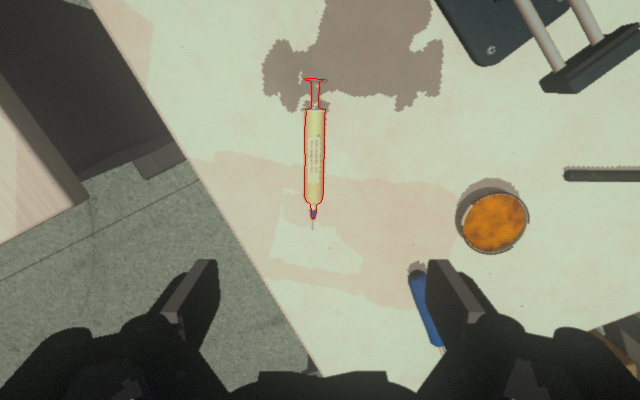

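The silhouette hugs the syringe, with the plunger end at (316,79) and the needle tip at (312,230). Now the exact target.

```bash
cat > g.py <<'E'
from tgt import *
import sys
w=np.array([float(v) for v in sys.argv[1:4]]);yaw=float(sys.argv[4])
s=manip.observe();M=R.from_euler('xyz',s["tcp_rot"],degrees=True);D=R.from_euler('xyz',[180,0,yaw],degrees=True)
print(np.round(M.inv().apply(w-s["tcp_pos"])*10,3),np.round((M.inv()*D).as_rotvec()/.5,3))
E
python3 - <<'E'
from h import *
import pickle
p,T=pickle.load(open("w8.pkl","rb"))
a=onz(p,(312.5,230),.0115,T);b=onz(p,(315.5,79),.0115,T);print(a,b,np.linalg.norm(a-b),(a+b)/2,np.degrees(np.arctan2(*(b-a)[1::-1])))
E
python3 g.py .3755 -.2135 .03 62.3
```

```text
[ 0.3410839  -0.27697887  0.0115    ] [ 0.402838   -0.16103002  0.0115    ] 0.13136858177205157 [ 0.37196095 -0.21900445  0.0115    ] 61.960334451579364
[ 0.199 -0.066  1.302] [-0.004  0.001  0.042]
```

Emit:
{"fn": "drive_tool", "kwargs": {
  "deltas": [
    {"linear": [0.132, -0.076, 0.3], "delta_rot": [0, 0, 0.042], "jaw": -1},
    {"linear": [0, 0, 0.5], "delta_rot": [0, 0, 0], "jaw": -1},
    {"linear": [0, 0, 0.5], "delta_rot": [0, 0, 0], "jaw": -1},
    {"linear": [0, 0, 0], "delta_rot": [0, 0, 0], "jaw": -1},
    {"linear": [0, 0, 0], "delta_rot": [0, 0, 0], "jaw": -1}
  ]
}}

```text
time: 19.4
tcp_pos: [0.3725, -0.2204, 0.0315]
tcp_rot: [180.0, 0.1, 62.2]
wrist_force: [-0.1, -0.0, 0.7]
width: 0.0853
gripper_force: 0.0
```

```bash
python3 g.py .372 -.219 -.006 62.3
```

```text
[ 0.01  -0.011  0.375] [ 0.     0.003 -0.004]
```

Emit:
{"fn": "drive_tool", "kwargs": {
  "deltas": [
    {"linear": [0.01, -0.01, 0.15], "delta_rot": [0, 0, 0], "jaw": -1},
    {"linear": [0, 0, 0.12], "delta_rot": [0, 0, 0], "jaw": -0.5},
    {"linear": [0, 0, 0.1], "delta_rot": [0, 0, 0], "jaw": 0},
    {"linear": [0, 0, 0], "delta_rot": [0, 0, 0], "jaw": 0.2},
    {"linear": [0, 0, 0], "delta_rot": [0, 0, 0], "jaw": 0.3}
  ],
  "force": 25
}}

```text
time: 20.02
tcp_pos: [0.3713, -0.2186, -0.0063]
tcp_rot: [-179.9, 0.1, 62.1]
wrist_force: [-0.3, 0.3, 0.0]
width: 0.03
gripper_force: 0.0
```

Emit:
{"fn": "drive_tool", "kwargs": {
  "deltas": [
    {"linear": [0, 0, 0], "delta_rot": [0, 0, 0], "jaw": 0.5},
    {"linear": [0, 0, 0], "delta_rot": [0, 0, 0], "jaw": 0.8},
    {"linear": [0, 0, 0], "delta_rot": [0, 0, 0], "jaw": 0.9},
    {"linear": [0, 0, 0], "delta_rot": [0, 0, 0], "jaw": 0.9}
  ]
}}

```text
time: 20.52
tcp_pos: [0.3713, -0.2186, -0.0063]
tcp_rot: [-179.9, 0.1, 62.1]
wrist_force: [0.7, 0.3, 5.2]
width: 0.0166
gripper_force: 28.0
```

Emit:
{"fn": "drive_tool", "kwargs": {
  "deltas": [
    {"linear": [0, 0, -0.2], "delta_rot": [0, 0, 0], "jaw": 0.9},
    {"linear": [0, 0, -0.4], "delta_rot": [0, 0, 0], "jaw": 0.9},
    {"linear": [0, 0, -0.5], "delta_rot": [0, 0, 0], "jaw": 0.9},
    {"linear": [0, 0, -0.5], "delta_rot": [0, 0, 0], "jaw": 0.9},
    {"linear": [0, 0, 0], "delta_rot": [0, 0, -0.28], "jaw": 0.9},
    {"linear": [0, 0, 0], "delta_rot": [0, 0, -0.28], "jaw": 0.9},
    {"linear": [0, 0, 0], "delta_rot": [0, 0, -0.28], "jaw": 0.9},
    {"linear": [0, 0, 0], "delta_rot": [0, 0, -0.285], "jaw": 0.9},
    {"linear": [0, 0, 0], "delta_rot": [0, 0, 0], "jaw": 0.9}
  ]
}}

```text
time: 21.65
tcp_pos: [0.371, -0.2181, 0.1531]
tcp_rot: [-179.8, -0.0, 94.3]
wrist_force: [0.6, -0.6, -0.3]
width: 0.0166
gripper_force: 27.5
```

```bash
python3 g.py .5591 .1391 .12 94.38
```

```text
[3.422 2.142 0.327] [-0.005 -0.001 -0.004]
```

Emit:
{"fn": "drive_tool", "kwargs": {
  "deltas": [
    {"linear": [0.428, 0.268, 0], "delta_rot": [0, 0, 0], "jaw": 0.9},
    {"linear": [0.428, 0.268, 0], "delta_rot": [0, 0, 0], "jaw": 0.9},
    {"linear": [0.428, 0.268, 0], "delta_rot": [0, 0, 0], "jaw": 0.9},
    {"linear": [0.428, 0.268, 0], "delta_rot": [0, 0, 0], "jaw": 0.9},
    {"linear": [0.428, 0.268, 0], "delta_rot": [0, 0, 0], "jaw": 0.9},
    {"linear": [0.428, 0.268, 0], "delta_rot": [0, 0, 0], "jaw": 0.9},
    {"linear": [0.428, 0.268, 0], "delta_rot": [0, 0, 0], "jaw": 0.9},
    {"linear": [0.426, 0.266, 0], "delta_rot": [0, 0, 0], "jaw": 0.9},
    {"linear": [0, 0, 0.3], "delta_rot": [0, 0, 0], "jaw": 0.9},
    {"linear": [0, 0, 0], "delta_rot": [0, 0, 0], "jaw": 0.9}
  ]
}}

```text
time: 22.9
tcp_pos: [0.5565, 0.1394, 0.1205]
tcp_rot: [-179.5, 0.0, 94.3]
wrist_force: [-0.0, 0.5, -0.4]
width: 0.0171
gripper_force: 27.5
```

```bash
python3 - <<'E'
from h import *
import pickle
s=manip.observe();p=optics.grab_frame("wrist");T=wristT(p,s);M=np.array(p["tool_from_camera"])
save(p,"pics/w9.png");pickle.dump((p,T),open("w9.pkl","wb"))
print(s["tcp_pos"],s["tcp_rot"],s["width"])
q=optics.silhouettes(p,"flux_syringe")[0];m=q["region"];ys,xs=np.nonzero(m);print(q["score"],m.sum(),ys.min(),ys.max(),xs[ys<ys.min()+5].mean())
for dz in(-.02,-.015,-.01,-.005): print(dz,np.round([onz(p,(x,y),dz,M)[:2]*1000 for x,y in((xs[ys<ys.min()+3].mean(),ys.min()),(xs.mean(),ys.max()))],1).tolist())
E
python3 g.py .5591 .1391 .0025 94.38
python3 -c "
import cv2
a=cv2.imread('pics/w9.png');cv2.imwrite('pics/w9b.png',cv2.resize(a,(800,500)))"
```

```text
[0.55654206 0.13937904 0.12047631] [-1.79505627e+02  2.47818832e-02  9.43144851e+01] 0.017148361948436063
0.58 9181 108 375 322.5935828877005
-0.02 [[68.0, -0.2], [-52.3, -0.2]]
-0.015 [[67.7, -0.2], [-57.2, -0.2]]
-0.01 [[67.3, -0.2], [-62.2, -0.2]]
-0.005 [[67.0, -0.2], [-67.1, -0.2]]
[0.002 0.009 1.205] [-0.006  0.    -0.004]
```

View pics/w9b.png

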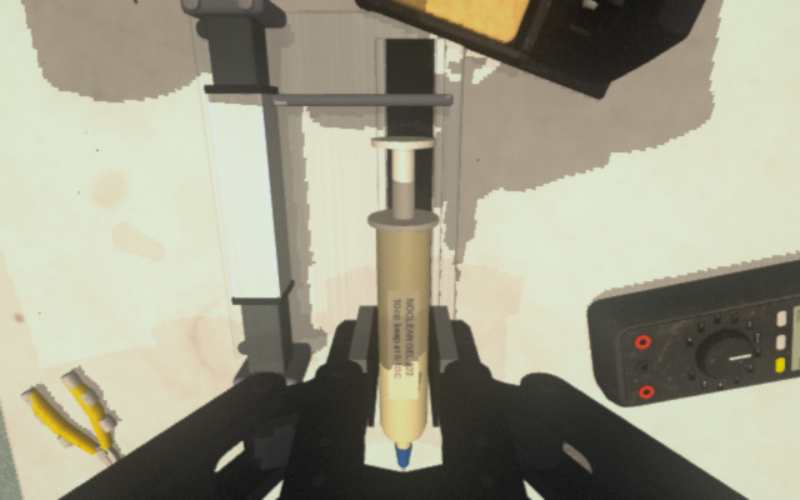

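The syringe is held square along the trough, with the plunger end at tool x +67 mm, so the grip is at its middle. I'll lower it in.

Emit:
{"fn": "drive_tool", "kwargs": {
  "deltas": [
    {"linear": [0, 0, 0.35], "delta_rot": [0, 0, 0], "jaw": 0.9},
    {"linear": [0, 0, 0.35], "delta_rot": [0, 0, 0], "jaw": 0.9},
    {"linear": [0, 0, 0.2], "delta_rot": [0, 0, 0], "jaw": 0.9},
    {"linear": [0, 0, 0.1], "delta_rot": [0, 0, 0], "jaw": 0.9},
    {"linear": [0, 0, 0], "delta_rot": [0, 0, 0], "jaw": 0.9},
    {"linear": [0, 0, 0], "delta_rot": [0, 0, 0], "jaw": 0.9}
  ]
}}

```text
time: 23.75
tcp_pos: [0.5598, 0.1391, 0.0243]
tcp_rot: [180.0, -0.0, 94.3]
wrist_force: [-0.3, -1.1, -0.9]
width: 0.0167
gripper_force: 27.5
```

```bash
python3 g.py .5591 .1391 .003 94.38
```

```text
[ 0.001 -0.007  0.213] [ 0.001 -0.    -0.002]
```

Emit:
{"fn": "drive_tool", "kwargs": {
  "deltas": [
    {"linear": [0, -0.007, 0.06], "delta_rot": [0, 0, 0], "jaw": 0.9},
    {"linear": [0, 0, 0.06], "delta_rot": [0, 0, 0], "jaw": 0.9},
    {"linear": [0, 0, 0.05], "delta_rot": [0, 0, 0], "jaw": 0.9},
    {"linear": [0, 0, 0.04], "delta_rot": [0, 0, 0], "jaw": 0.9},
    {"linear": [0, 0, 0], "delta_rot": [0, 0, 0], "jaw": 0.9}
  ]
}}

```text
time: 24.38
tcp_pos: [0.5577, 0.1391, 0.0026]
tcp_rot: [-179.9, -0.0, 94.4]
wrist_force: [-2.3, -0.3, 5.0]
width: 0.0168
gripper_force: 30.4
```

Emit:
{"fn": "drive_tool", "kwargs": {
  "deltas": [
    {"linear": [0, 0, 0], "delta_rot": [0, 0, 0], "jaw": 0.5},
    {"linear": [0, 0, 0], "delta_rot": [0, 0, 0], "jaw": 0.3},
    {"linear": [0, 0, 0], "delta_rot": [0, 0, 0], "jaw": 0.1},
    {"linear": [0, 0, 0], "delta_rot": [0, 0, 0], "jaw": 0},
    {"linear": [0, 0, -0.15], "delta_rot": [0, 0, 0], "jaw": 0},
    {"linear": [0, 0, -0.35], "delta_rot": [0, 0, 0], "jaw": 0},
    {"linear": [0, 0, -0.4], "delta_rot": [0, 0, 0], "jaw": -0.5},
    {"linear": [0, 0, -0.3], "delta_rot": [0, 0, 0], "jaw": -1},
    {"linear": [-0.3, 0, 0], "delta_rot": [0, 0, 0], "jaw": -1},
    {"linear": [0, 0, 0], "delta_rot": [0, 0, 0], "jaw": -1},
    {"linear": [0, 0, 0], "delta_rot": [0, 0, 0], "jaw": -1}
  ]
}}

```text
time: 25.75
tcp_pos: [0.5602, 0.1095, 0.1223]
tcp_rot: [-179.9, -0.0, 94.3]
wrist_force: [-0.4, -0.7, 0.5]
width: 0.0855
gripper_force: 0.0
```

```bash
python3 look.py w10 flux_syringe && python3 - <<'E'
from h import *
import pickle
p,T=pickle.load(open('w10.pkl','rb'));q=(.51285,.15344,4.38);a=np.deg2rad(q[2])
m=optics.silhouettes(optics.grab_frame("wrist"),"flux_syringe")
if m:
    m=m[0]["region"];ys,xs=np.nonzero(m);P=np.array([onz(p,(x,y),.0195,T)[:2] for x,y in zip(xs,ys)])-q[:2]
    P=P@np.array([[np.cos(a),-np.sin(a)],[np.sin(a),np.cos(a)]]);P*=1000
    print(P.min(0),P.max(0),P.mean(0));u=np.linalg.svd(P-P.mean(0),full_matrices=False)[2][0];print(np.degrees(np.arctan2(u[0],u[1])))
i=cv2.imread('pics/w10.png');cv2.imwrite('pics/w10b.png',cv2.resize(i,(800,500)))
E
```

```text
25.75 [0.56024633 0.10951633 0.12231787] [-1.79888710e+02 -4.49060015e-02  9.43154654e+01] [-0.44234674 -0.74675262  0.45480337] 0.08547900564324822
cam [[0.997, -0.073, -0.02, 0.554], [0.076, 0.951, 0.301, 0.186], [-0.003, -0.302, 0.953, 0.274], [0.0, 0.0, 0.0, 1.0]] 355.6045435979516
flux_syringe 0.87 [323. 137.] 3500 [0.558 0.147 0.01 ]
[ 33.58892939 -72.36230958] [53.51607864 49.16049311] [43.78839656 -8.60350376]
-179.87464562326622
```

View pics/w10b.png

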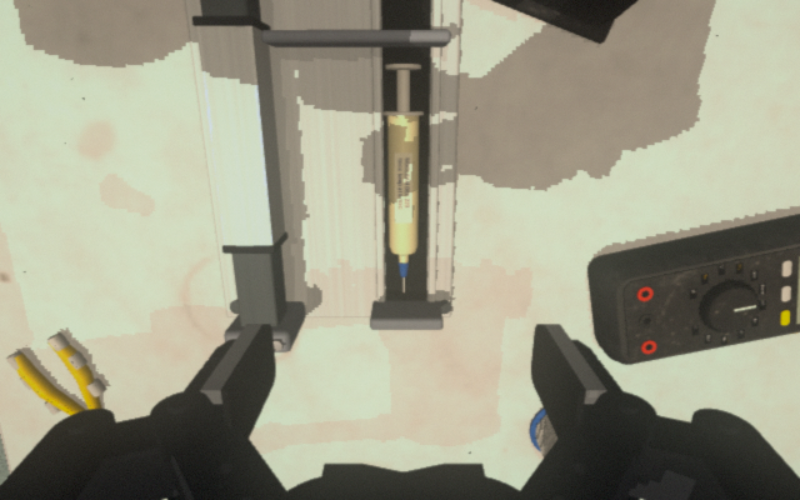

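The syringe lies flat in the trough between the arm at (360,38) and the fixed stop at (407,315). It is at cradle x ≈ 44 mm and y ≈ −18 mm, aligned with the trough, and the gripper is clear. I'll hand in.

```bash
python3 -c "
from workcell import manip
print(manip.hand_in())"
```

```text
the job is handed in; nothing more can be done
None
```

The cradle is one hole longer with the button out through the first round hole, the syringe lies flat in the trough between the stops, and the job is handed in; no verdict came back.

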